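Torque the strainer nut until the wrench clicks

ROBOT

A 6-joint arm with a two-finger parallel gripper is mounted at the origin on a cart in front of the work surface, level with it; the furniture and walls round the work are solid. World frame = base frame: x ahead of the robot, y to its left, z up, the work surface at z = 0. Lengths are in mm, angles in rad, forces in N, time in s.
With the tool pointing down it reaches from about 350 to 850 mm from the base axis. Payload 8.1 kg.
Tool frame: the origin (TCP) lies midway between the tips of the shut fingers; the grasp point (between the pads) lies 19 mm behind it; z points along the fingers, y is the direction in which the jaws open and shut (so a half turn about z gives the same grasp; the last joint's range is limited). The gripper opens to 93 mm and grips with 3 to 60 N. Pads are 15 mm wide; open, the fingers measure 128 mm over their backs; the gripper's body (75 mm by 188 mm) begins 65 mm behind the grasp point.
Start: joints at [1.043, 0.13, 1.488, -0, 1.523, -0.085], TCP at [257.063, 542.148, 218.635] pointing down, gripper open.
Joint ranges: [-2.96, 2.96], [-0.89, 2.26], [0.02, 2.5], [-1.34, 4.48], [0, 2.73], [-2.66, 2.66]. Speed limits (rad/s): [2.39, 2.39, 2.79, 3.14, 3.14, 3.14].

INTERFACE

Orientations are given as a rotation vector (axis times angle).
In Python, from cell import robot gives the robot as it stands.
- The arm moves only by the shell command python3 -m inch 'ROWS'. ROWS is text: rows parted by semicolons, each of 7 numbers parted by spaces: the shift along the tool's x, y, z in mm, then the turn, a rotation vector about the tool's x, y, z in degrees, then the closure, from 0 (fully open) to 1 (shut). A call has 1 to 20 rows; each row shifts and turns the pose as measured when the row begins, along the tool's axes as they then stand; what a row does not reach is not made up. A row lasts 1/12 s, in which the tool goes at most 41.7 mm and 7.16 degrees, less where a joint would pass 70% of its speed; a pose out of reach is approached as far as the arm can. A call with a gripper value outside its range is refused whole. The fingers move at their own pace and stop on an object; the grip force is fixed at half the most. Time passes only in rows, so rows that do not move let the fingers close. It gives the time, the measured TCP pose, the force and the opening at its end, in the units of the state.
- robot.sense(): the state, without advancing time (a new reading comes with each control period).
- robot.capture(name): name is "side" or "top"; returns the picture (420x560x3 uint8, red, green, blue); there is no depth.
- robot.camera_params(name): a dict with "camera_matrix" (3x3 intrinsics, pixels), "eye" and "attitude" of the camera in the world. Camera axes: x right, y up, looking along -z (the intrinsics and any distortion apply to the point x, -y, -z); pixel columns grow to the right and rows downward; lengths in mm; the calibration is good to about 2 mm. A picture is of the moment at which its call begins. camera_params takes no time and is no camera call.
- robot.close_job(): hands the job in, once; it reports no verdict.
The state is a dict: "time_s": time; "joint_positions": joint angles; "joint_velocities": joint speeds; "joint_efforts": joint torques, N m; "position": TCP position; "orientation": TCP orientation; "contact_force": force on the tool from outside, world axes, zero at the start; "moment": the same for the moment, N m; "gripper_width": opening from 0.0 (shut) to 1.0 (fully open).
Only numpy, scipy, OpenCV 4.12 (cv2) and the standard library are available. Lean on these libraries where they do the work, as an engineer would, in place of code of your own. Each camera call takes 0.05 s, during which the arm holds its last target. There are 200 camera calls.

TASK

Tighten the square nut on top of the strainer housing with the click wrench: take the wrench from its rest, set its socket fully down over the nut and turn clockwise (seen from above) until the handle breaks away from the head with a click. Stop at the click, without driving the handle on to its end stop or forcing the nut, then lift the wrench off and lay it back in both saddles of its rest, leaving the other things on the table where they are.

Things in the scene. Friction and masses are not known exactly. Their poses are not given: they have to be found in the camera images.
- wrench: Click wrench, 290 mm long, 0.47 kg, dark straight handle, steel square head. Origin: centre of the grip zone, between the two pairs of thin steel rings, at mid height; x along the handle to the head, z up. Sleeve 20 mm wide, 18 mm high, from x = -100 to +85 mm; balances about the origin: grasp across it there. Upright click pivot at x = +120 mm, socket axis at x = +150 mm (untripped).
- socket (a point): Centre of the underside of the wrench's head, 11 mm below the wrench's mid plane; head 46 x 46 x 22 mm steel block with a square through hole of 29 mm, sides parallel to the handle when not tripped. Axes as the wrench's.
- wrench_head (a joint): Breakaway hinge between handle and head, rad. 0 = straight, held until the handle is pressed clockwise with 1.0 N m about the pivot (about 8 N across the grip centre, 1.25 N m on the nut); then it gives and the resistance falls (0.85 N m at 0.1, 0.5 at 0.3). Tripped above 0.10, past 0.30 is too far, end stop 0.36. Straightens by itself when unloaded.
- nut_seat (a point): Centre of the flange face at the square nut's foot, where the socket rests, 69 mm above the table. Nut 26 mm square, 20 mm high above it, top 4 mm bevelled; x square to one side, turns with the nut. From the start it turns clockwise easily (0.15 N m) for 0.4 to 0.7 rad, then is tight; where cannot be seen. Socket play about 0.12 rad either way.
- strainer: Fixed steel strainer housing: 150 x 130 mm base plate, round lid 120 mm across with its top 57 mm above the table, pipe stubs to its +y and -y sides out to 95 mm at 27 mm height. Origin under its centre, below the nut's axis.
- rest: Fixed wrench rest: base 170 x 75 mm, two dark upright saddles 124 mm apart along its x, 8 mm thick; each has a 36 mm high floor and cheeks flaring out to about 60 mm width at 54 mm height. Origin under its centre; the wrench lies in it along x with the head to +x and its origin 45 mm above the rest's origin.
- tape: Roll of tan tape lying flat, 98 mm across, 25 mm high. Leave alone.
- snips: Blue-handled scissors lying flat, 199 mm long, 9 mm high. Leave alone.
- loose_cap_a: Black bottle cap, 33 mm across, 19 mm high. Leave alone.
- loose_cap_b: Black bottle cap, 33 mm across, 19 mm high. Leave alone.
- pad: Yellow note pad, 148 x 108 x 11 mm. Leave alone.
- probe: Stick thermometer, 183 mm long, 17 mm high. Leave alone.
- pen: Marker pen, 135 mm long, 17 mm thick. Leave alone.

How it is judged (in metres and radians):
On the way, in this order (a step that is already met when the one before it is completed fails the run):
1. the wrench's socket is fully down on the nut (distance between socket and nut_seat below 0.006 m and angle between wrench's own z axis and vertical below 0.12 rad and value of joint wrench_head below 0.05 rad), for 0.2 s.
2. the handle trips with the socket still on the nut (value of joint wrench_head above 0.1 rad and distance between socket and nut_seat below 0.01 m), for 0.1 s.
At the end, for the whole second after the job is handed in: The handle having tripped on the seated nut, the wrench lies still and released in both saddles: origin within 25 mm along, 8 mm across and 40 to 50 mm above the rest's origin, along its x within 0.1 rad, handle straight (under 0.05 rad) (x of wrench in the frame of rest between -0.025 and 0.025 m and y of wrench in the frame of rest between -0.008 and 0.008 m and z of wrench in the frame of rest between 0.04 and 0.05 m and angle between the x axis of wrench and the x axis of rest, either way round below 0.1 rad and value of joint wrench_head below 0.05 rad and linear speed of wrench below 0.02 m/s); the robot touches nothing.
It fails at once if the handle was driven on towards its end stop (past 0.30 rad) (value of joint wrench_head above 0.3 rad).
It fails at once if a bystander was moved by more than 20 mm (distance of any of tape, snips, loose_cap_a, loose_cap_b, pad, probe, pen from where it was at the start of the episode above 0.02 m).
It fails at once if the wrench was forced against the nut or its housing (contact forces adding up to over 180 N, about twice those at the click) (contact force between wrench and strainer above 180 N).
It also fails if it takes over 67 s, if anything falls off the work surface, if the arm or the gripper's body presses on something with over 40 N, if the wrist force passes 120 N, or if a joint passes its speed limit or range.

## Working session

There is one attempt and no reset: what is moved stays moved. The work goes in short steps, Python scripts to look and compute and a shell command to move; the robot and the scene stay as the last step left them, time stands still between calls to the robot, and variables do not carry over. Pictures are saved under pics/ and viewed, about 8 in all and at most 12, crops included, and the job is handed in when it is done.

```bash
mkdir -p pics; ls
python3 - <<'E'
from cell import robot
import cv2,numpy as np
for n in("top","side"):
    im=robot.capture(n); cv2.imwrite(f"pics/{n}0.png",im[...,::-1])
    print(n,robot.camera_params(n))
s=robot.sense();print({k:np.round(v,3).tolist() for k,v in s.items()})
E
```

```text
pics
top {'camera_matrix': array([[395.42282647,   0.        , 279.5506214 ],
       [  0.        , 395.42282647, 210.01424591],
       [  0.        ,   0.        ,   1.        ]]), 'eye': array([ 417.0725205 ,   77.13968337, 1040.08951955]), 'attitude': array([ 0.12025516, -0.14817807, -1.54734034])}
side {'camera_matrix': array([[421.65614212,   0.        , 277.33909046],
       [  0.        , 421.65614212, 199.92538513],
       [  0.        ,   0.        ,   1.        ]]), 'eye': array([ 530.69431749, -857.90054688,  867.62607251]), 'attitude': array([ 0.87265404, -0.0110562 , -0.0328325 ])}
{'time_s': 0.1, 'joint_positions': [1.043, 0.131, 1.489, 0.0, 1.523, -0.085], 'joint_velocities': [-0.001, -0.003, -0.002, 0.001, 0.001, -0.002], 'joint_efforts': [0.001, -56.134, -49.31, 0.077, 0.029, -0.0], 'position': [256.801, 541.709, 217.688], 'orientation': [-0.69, -3.064, 0.002], 'contact_force': [-0.483, 0.987, 0.431], 'moment': [-0.039, 0.011, 0.001], 'gripper_width': 0.999}
```

View pics/top0.png

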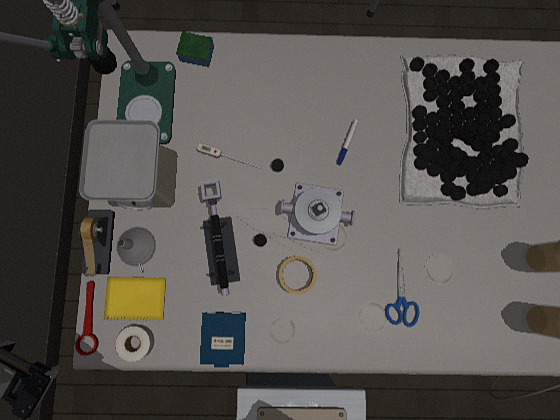

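View pics/side0.png

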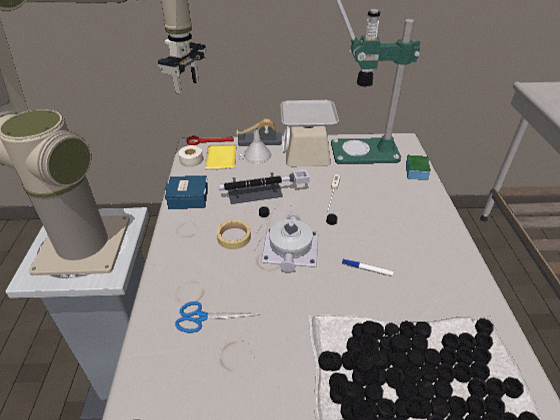

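The top view shows the wrench with its head near (209,192) and tail near (224,292). The nut is near (319,208), with caps at (277,165) and (260,240). I'll crop both areas next.

```bash
cat > h.py <<'E'
from cell import robot
import cv2,numpy as np
from scipy.spatial.transform import Rotation as R
def ray(n,u,v):
    p=robot.camera_params(n);K=p["camera_matrix"]
    x=np.linalg.solve(K,[u,v,1.]);return p["eye"],R.from_rotvec(p["attitude"]).apply([x[0],-x[1],-x[2]])
def onz(n,u,v,z):
    e,d=ray(n,u,v);return (e+d*(z-e[2])/d[2])
def proj(n,P):
    p=robot.camera_params(n);c=R.from_rotvec(p["attitude"]).inv().apply(np.asarray(P,float)-p["eye"])
    q=p["camera_matrix"]@[c[0],-c[1],-c[2]];return q[:2]/q[2]
def crop(n,im,x0,y0,w,h,k,f):
    c=cv2.resize(im[y0:y0+h,x0:x0+w,::-1],None,fx=k,fy=k,interpolation=cv2.INTER_CUBIC)
    return c
E
python3 - <<'E'
from h import *
im=cv2.imread("pics/top0.png")[...,::-1]
a=crop("top",im,185,170,70,130,4.5,0);b=crop("top",im,270,170,95,85,4.5,0)
c=np.zeros((585,315+430,3),np.uint8);c[:,:315]=a[:585,:315];c[:b.shape[0],315:315+b.shape[1]]=b
cv2.imwrite("pics/crop0.png",c)
for t,u,v,z in(("head",209,192,56),("tail",224,292,45),("nut",319,208,89),("cap",260,240,19),("cap",277,165,19)):print(t,onz("top",u,v,z).round(1))
E
```

```text
head [630.2 240.9  56. ]
tail [382.  193.9  45. ]
nut [588.9 -34.9  89. ]
cap [514.3 109.6  19. ]
cap [715.9  69.4  19. ]
```

View pics/crop0.png

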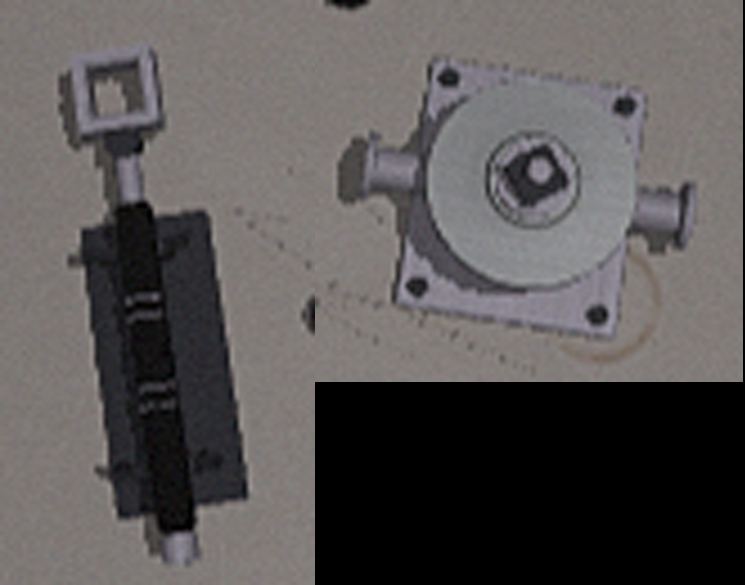

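Run:
```python
from h import *
t=cv2.imread("pics/top0.png")[...,::-1];s=cv2.imread("pics/side0.png")[...,::-1]
for nm,u,v,z in(("lid",317.6,210.9,57),("flange",318.4,210,69),("nut",318.9,209.3,87),("head",210.6,190.7,56),("grip",218.3,248,56),("tail",225,291,54)):print(nm,onz("top",u,v,z).round(1))
print("side nut predicted",proj("side",[588,-35,87]))
u,v=map(int,proj("side",[588,-35,82]))
a=crop("top",t,304,195,30,30,13,0);b=crop("side",s,u-15,v-15,30,30,13,0)
c=np.hstack([a,b]).astype(float);c=np.clip((c/255)**.6*255,0,255).astype(np.uint8)
cv2.imwrite("pics/nut0.png",c);print(u,v)
```

```text
lid [587.1 -35.1  57. ]
flange [587.4 -35.8  69. ]
nut [586.  -34.9  87. ]
head [633.7 237.   56. ]
grip [488.9 211.1  56. ]
tail [384.8 190.5  54. ]
side nut predicted [289.52635346 225.24020417]
289 226
```

View pics/nut0.png

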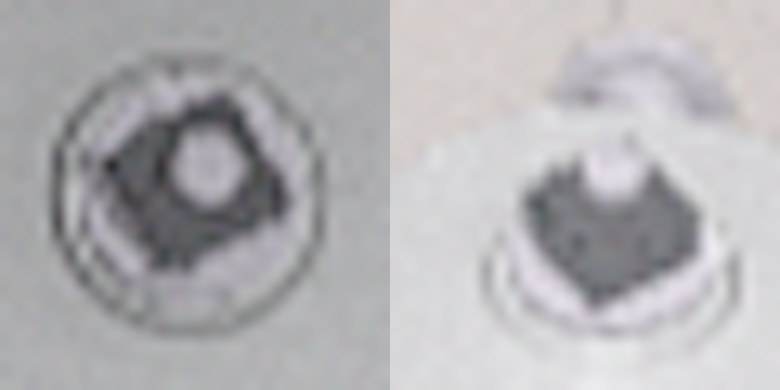

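Run:
```python
from h import *
T=lambda x,y:(304+(x+.5)/13-.5,195+(y+.5)/13-.5)
print("flange",onz("top",*T(189,195),69).round(1))
c=[onz("top",*T(*p),80)[:2] for p in((100,165),(225,95),(285,205),(175,270))]
for i in range(4):
    d=c[(i+1)%4]-c[i];print(np.linalg.norm(d).round(1),np.degrees(np.arctan2(d[1],d[0])).round(1)%90)
# side: base corner edges on z=69
u,v=289,226
S=lambda x,y:(u-15+(x-390+.5)/13-.5,v-15+(y+.5)/13-.5)
q=[onz("side",*S(*p),69)[:2] for p in((600,305),(700,245))]
d=q[1]-q[0];print("side br",np.linalg.norm(d),np.degrees(np.arctan2(d[1],d[0]))%90,q)
print("side flange c",onz("side",*S(612,270),69))
# strainer bolts for reference & wrench lines
W=lambda x,y:(185+(x+.5)/4.5-.5,170+(y+.5)/4.5-.5)
h=onz("top",*W(115,93),56);g=onz("top",*W(150,351),55);t=onz("top",*W(180,545),54)
for p in(h,g,t):print(p.round(1))
d=h-t;print("yaw",np.arctan2(d[1],d[0]),np.linalg.norm((h-g)[:2]))
for p in ((124,217),(82,240),(205,212),(121,515),(245,495)):print(onz("top",*W(*p),10).round(1))
# snips etc. head corners
```

```text
flange [588.5 -34.9  69. ]
27.7 30.6
23.9 28.5
24.6 31.700000000000003
24.5 35.7
side br 27.72581101381142 37.84369420712043 [array([587.87135972, -50.17253433]), array([609.76608264, -33.16248716])]
side flange c [590.94378022 -39.94069501  69.        ]
[634.7 238.1  56. ]
[489.9 212.2  55. ]
[385.4 191.5  54. ]
yaw 0.18500503916923822 147.11710085974428
[571.  236.9  10. ]
[557.  260.7  10. ]
[574.9 189.9  10. ]
[400.1 230.7  10. ]
[412.5 160.8  10. ]
```

The wrench grip is near (489,212) with yaw 0.185. The nut axis is near (588.5,-35), and its sides lie at about 32° (mod 90°). The handle will go to yaw -57°. Next I'll move above the grip.

```bash
cat >> h.py <<'E'
def st():
    s=robot.sense();Rt=R.from_rotvec(s["orientation"]);y=Rt.apply([0,1,0]);x=Rt.apply([1,0,0]);z=Rt.apply([0,0,1])
    w=np.degrees(np.arctan2(y[1],y[0]))-90
    return s,Rt,np.array(s["position"]),(w+180)%360-180,z
def plan(P,wdeg):
    "turn (deg about tool z) to handle yaw wdeg, then tool-frame shift after that turn"
    s,Rt,p,w,z=st();t=-(wdeg-w)
    R2=Rt*R.from_rotvec([0,0,np.radians(t)])
    print("pos",p.round(1),"w",round(w,2),"tilt z",z.round(3),"F",np.round(s["contact_force"],1),"M",np.round(s["moment"],2),"grip",round(s["gripper_width"],3),"t",round(s["time_s"],2))
    print("turn",round(t,2),"shift after turn",R2.inv().apply(np.array(P)-p).round(1),"shift now",Rt.inv().apply(np.array(P)-p).round(1))
E
python3 -m inch '0 0 0 0 0 -7.1 0;0 0 0 0 0 -7.1 0;0 0 0 0 0 -7.1 0;0 0 0 0 0 -7.1 0;0 0 0 0 0 -7.1 0;0 0 0 0 0 0 0'
python3 -c "
from h import *
plan([488.5,212,110],10.6)"
```

```text
time_s: 0.6
position: [255.7, 539.9, 213.9]
orientation: [0.297, -3.123, 0.011]
contact_force: [-0.7, -0.3, -0.1]
gripper_width: 1.002
pos [255.7 539.9 213.9] w 10.88 tilt z [-0.004 -0.007 -1.   ] F [-0.7 -0.3 -0.1] M [ 0.07  0.01 -0.01] grip 1.002 t 0.6
turn 0.28 shift after turn [-169.1 -364.4  105.2] shift now [-167.3 -365.3  105.2]
```

```bash
python3 -m inch '-14 -30.4 0 0 0 0 0;-14 -30.4 0 0 0 0 0;-14 -30.4 0 0 0 0 0;-14 -30.4 0 0 0 0 0;-14 -30.4 0 0 0 0 0;-14 -30.4 0 0 0 0 0;-14 -30.4 4 0 0 0 0;-14 -30.4 8 0 0 0 0;-14 -30.4 10 0 0 0 0;-14 -30.4 10 0 0 0 0;-14 -30.4 10 0 0 0 0;-14 -30.4 10 0 0 0 0;0 0 0 0 0 0 0'
python3 -c "
from h import *
plan([488.5,212,110],10.6)"
```

```text
time_s: 1.68
position: [487.8, 193.4, 157.6]
orientation: [0.216, -3.127, 0.013]
contact_force: [-0.4, -0.0, -0.2]
gripper_width: 1.0
pos [487.8 193.4 157.6] w 7.89 tilt z [-0.006 -0.009 -1.   ] F [-0.4 -0.  -0.2] M [ 0.08  0.03 -0.04] grip 1.0 t 1.68
turn -2.71 shift after turn [-4.5 18.5 47.4] shift now [-3.6 18.7 47.4]
```

```bash
python3 -m inch '-2 9 20 0 0 -2.7 0;-2 9 18 0 0 0 0;0 0 0 0 0 0 0;0 0 0 0 0 0 0'
python3 -c "
from h import *
plan([488.5,212,28],10.6)
im=robot.capture('side');t=robot.capture('top')
a=crop('side',im,200,110,130,120,3,0);b=crop('top',t,170,170,130,130,3,0)
c=np.zeros((390,780,3),np.uint8);c[:360,:390]=a;c[:,390:]=b
cv2.imwrite('pics/p1.png',c)"
```

```text
time_s: 2.02
position: [489.4, 209.2, 118.1]
orientation: [0.258, -3.123, 0.014]
contact_force: [0.5, 0.3, 1.2]
gripper_width: 0.999
pos [489.4 209.2 118.1] w 9.46 tilt z [-0.007 -0.009 -1.   ] F [0.5 0.3 1.2] M [ 0.06 -0.01 -0.02] grip 0.999 t 2.02
turn -1.14 shift after turn [-0.4  3.6 90.1] shift now [-0.3  3.6 90.1]
```

View pics/p1.png

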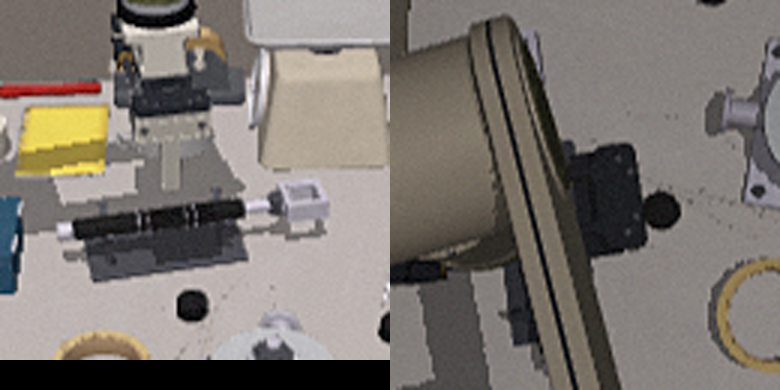

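The side view shows the finger at crop (172,170), directly above the grip zone between the ring pairs at about (145,218) and (200,210). I'll descend and grip.

```bash
python3 -m inch '0 2 18 0 0 -1.1 0;0 1.5 18 0 0 0 0;0 0 18 0 0 0 0;0 0 16 0 0 0 0;0 0 9 0 0 0 0;0 0 2 0 0 0 0;0 0 0 0 0 0 0'
python3 -c "
from h import *
plan([488.5,212,28],10.6)"
```

```text
time_s: 2.7
position: [494.3, 215.3, 45.6]
orientation: [-0.286, 3.121, -0.008]
contact_force: [-0.0, 0.6, 0.0]
gripper_width: 1.001
pos [494.3 215.3  45.6] w 10.49 tilt z [ 0.008 -0.005 -1.   ] F [-0.   0.6  0. ] M [ 0.02 -0.01  0.02] grip 1.001 t 2.7
turn -0.11 shift after turn [ 6.5 -2.1 17.6] shift now [ 6.5 -2.1 17.6]
```

```bash
python3 -m inch '5 -2 9 0 0 0 0;2 0 6 0 0 0 0;0 0 0 0 0 0 0'
python3 -c "
from h import *
plan([488.5,212,28],10.6)"
```

```text
time_s: 2.95
position: [489.5, 212.5, 32.6]
orientation: [-0.286, 3.116, -0.007]
contact_force: [-0.2, 0.4, -1.4]
gripper_width: 1.001
pos [489.5 212.5  32.6] w 10.47 tilt z [ 0.012 -0.003 -1.   ] F [-0.2  0.4 -1.4] M [ 0.04  0.01 -0.06] grip 1.001 t 2.95
turn -0.13 shift after turn [ 1.2 -0.3  4.6] shift now [ 1.2 -0.3  4.6]
```

```bash
python3 -m inch '1 0 3 0 0.7 0 0;0 0 0 0 0 0 1;0 0 0 0 0 0 1;0 0 0 0 0 0 1;0 0 0 0 0 0 1;0 0 0 0 0 0 1;0 0 0 0 0 0 1'
python3 -c "
from h import *
plan([488.5,212,28],10.6)"
```

```text
time_s: 3.53
position: [489.6, 212.5, 30.9]
orientation: [-0.286, 3.128, -0.008]
contact_force: [0.1, -0.1, -0.0]
gripper_width: 0.619
pos [489.6 212.5  30.9] w 10.45 tilt z [ 0.001 -0.005 -1.   ] F [ 0.1 -0.1 -0. ] M [0.07 0.02 0.02] grip 0.619 t 3.53
turn -0.15 shift after turn [ 1.2 -0.3  2.9] shift now [ 1.2 -0.3  2.9]
```

```bash
python3 -m inch '0 0 0 0 0 0 1;0 0 0 0 0 0 1;0 0 0 0 0 0 1;0 0 0 0 0 0 1;0 0 0 0 0 0 1;0 0 0 0 0 0 1;0 0 0 0 0 0 1;0 0 0 0 0 0 1;0 0 0 0 0 0 1'
python3 -c "
from h import *
plan([488.5,212,28],10.6)"
```

```text
time_s: 4.28
position: [489.8, 212.6, 31.2]
orientation: [-0.286, 3.127, -0.007]
contact_force: [0.0, -0.6, 0.6]
gripper_width: 0.208
pos [489.8 212.6  31.2] w 10.45 tilt z [ 0.002 -0.005 -1.   ] F [ 0.  -0.6  0.6] M [ 0.03 -0.01 -0.09] grip 0.208 t 4.28
turn -0.15 shift after turn [ 1.4 -0.4  3.2] shift now [ 1.4 -0.4  3.2]
```

```bash
python3 -m inch '0 0 -10 0 0 0 1;0 0 -15 0 0 0 1;0 0 -15 0 0 0 1;0 0 -15 0 0 0 1;0 0 -15 0 0 0 1;0 0 -15 0 0 0 1;0 0 -5 0 0 0 1;0 0 0 0 0 0 1;0 0 0 0 0 0 1'
python3 -c "
from h import *
plan([507.9,91.5,110],-57.5)"
```

```text
time_s: 5.03
position: [483.0, 210.9, 121.5]
orientation: [0.285, -3.115, 0.013]
contact_force: [-0.1, 0.2, -5.2]
gripper_width: 0.217
pos [483.  210.9 121.5] w 10.46 tilt z [-0.013 -0.009 -1.   ] F [-0.1  0.2 -5.2] M [-0.01  0.11 -0.01] grip 0.217 t 5.03
turn 67.96 shift after turn [-114.1  -42.9   12.3] shift now [  -3.  -121.9   12.3]
```

```bash
python3 -m inch '0 0 0 0 0 5 1;0 0 0 0 0 7 1;0 0 0 0 0 7 1;0 0 0 0 0 7 1;0 0 0 0 0 7 1;0 0 0 0 0 7 1;0 0 0 0 0 7 1;0 0 0 0 0 7 1;0 0 0 0 0 5 1;0 0 0 0 0 2 1;0 0 0 0 0 0 1;0 0 0 0 0 0 1'
python3 -c "
from h import *
plan([507.9,91.5,110],-57.5)"
```

```text
time_s: 6.03
position: [472.6, 207.7, 104.7]
orientation: [-1.379, -2.793, 0.049]
contact_force: [0.1, -0.1, -6.0]
gripper_width: 0.214
pos [472.6 207.7 104.7] w -52.54 tilt z [-0.037 -0.017 -0.999] F [ 0.1 -0.1 -6. ] M [0.08 0.1  0.02] grip 0.214 t 6.03
turn 4.96 shift after turn [-117.   -32.9   -4.7] shift now [-113.7  -42.8   -4.7]
```

```bash
cat >> h.py <<'E'
_p=plan
def plan(P,w):
    _p(P,w);Rt=st()[1];print("tilt fix deg",np.degrees(np.cross([0,0,1],Rt.inv().apply([0,0,-1]))).round(2))
E
python3 -c "
from h import *
plan([507.9,91.5,110],-57.5)"
```

```text
pos [472.6 207.7 104.7] w -52.54 tilt z [-0.037 -0.017 -0.999] F [ 0.1 -0.1 -6. ] M [0.08 0.1  0.02] grip 0.214 t 6.03
turn 4.96 shift after turn [-117.   -32.9   -4.7] shift now [-113.7  -42.8   -4.7]
tilt fix deg [-2.27 -0.54  0.  ]
```

```bash
python3 -m inch '0 0 -10 -1.2 -0.3 2.5 1;0 0 -8 -1.1 -0.3 2 1;-14 -4 -4 0 0 0 1;-14 -4 -2 0 0 0 1;-14 -4 -2 0 0 0 1;-14 -4 -2 0 0 0 1;-14 -4 -2 0 0 0 1;-14 -4 -2 0 0 0 1;-14 -4 -2 0 0 0 1;-8 -2 -2 0 0 0 1;0 0 -1 0 0 0 1;0 0 -1 0 0 0 1'
python3 -c "
from h import *
plan([507.9,91.5,110],-57.5)"
```

```text
time_s: 7.03
position: [502.1, 98.3, 136.2]
orientation: [-1.471, -2.768, 0.012]
contact_force: [0.4, 0.4, -5.0]
gripper_width: 0.211
pos [502.1  98.3 136.2] w -55.98 tilt z [-0.009 -0.003 -1.   ] F [ 0.4  0.4 -5. ] M [ 0.12  0.09 -0.07] grip 0.211 t 7.03
turn 1.52 shift after turn [-8.9  1.5 26.1] shift now [-9.   1.3 26.1]
tilt fix deg [-0.56 -0.14  0.  ]
```

```bash
python3 -m inch '-4 1 12 -0.5 0 1.5 1;-4 0 10 0 0 0 1;0 0 1 0 0 0 1;0 0 -1 0 0 0 1'
python3 -c "
from h import *
plan([507.9,91.5,110],-57.5)
im=robot.capture('side');t=robot.capture('top')
cv2.imwrite('pics/t2.png',t[...,::-1]);cv2.imwrite('pics/s2.png',im[...,::-1])
a=crop('side',im,235,160,100,100,3.9,0);b=crop('top',t,250,150,100,100,3.9,0)
cv2.imwrite('pics/p2.png',np.hstack([a,b]))"
```

```text
time_s: 7.37
position: [506.6, 94.3, 113.0]
orientation: [-1.504, -2.754, -0.002]
contact_force: [0.4, 0.6, -3.7]
gripper_width: 0.208
pos [506.6  94.3 113. ] w -57.29 tilt z [-0.003  0.003 -1.   ] F [ 0.4  0.6 -3.7] M [ 0.04  0.09 -0.08] grip 0.208 t 7.37
turn 0.21 shift after turn [-3.  -0.4  3. ] shift now [-3.  -0.4  3. ]
tilt fix deg [-0.06 -0.22  0.  ]
```

View pics/p2.png

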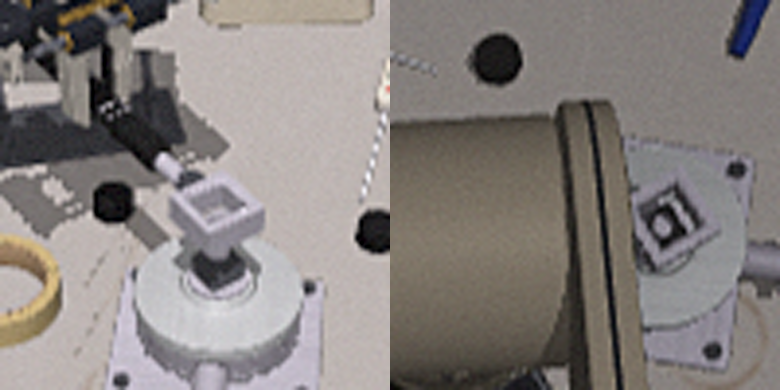

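The top view shows the head at crop (672,222), over the nut, with the arm only just clear of it. I'll enlarge this to measure it.

Run:
```python
from h import *
t=cv2.imread('pics/t2.png')[...,::-1];s=cv2.imread('pics/s2.png')[...,::-1]
a=crop('t',t,308,190,30,32,13,0);b=crop('s',s,275,200,30,32,13,0)
c=np.hstack([a,b]).astype(float);c=np.clip((c/255)**.7*255,0,255).astype(np.uint8)
cv2.imwrite('pics/p3.png',c)
```

```text
(no output)
```

View pics/p3.png

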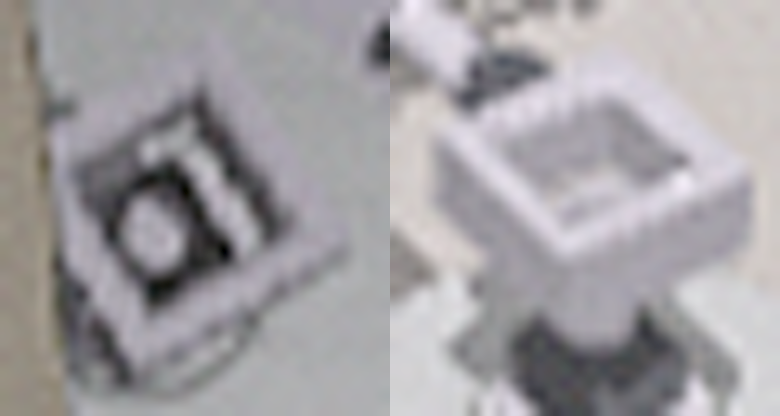

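Run:
```python
from h import *
s,Rt,p,w,z=st()
T=lambda x,y:(308+(x+.5)/13-.5,190+(y+.5)/13-.5)
S=lambda x,y:(275+(x-390+.5)/13-.5,200+(y+.5)/13-.5)
zt=p[2]+13.8+11
hc=[onz('top',*T(*q),zt)[:2] for q in((73,177),(197,87),(297,220),(150,307))]
print("top hole c",np.mean(hc,0).round(1))
for i in range(4):
    d=hc[(i+1)%4]-hc[i];print(np.linalg.norm(d).round(1),np.degrees(np.arctan2(d[1],d[0])).round(1)%90)
sc=[onz('side',*S(*q),zt)[:2] for q in((437,150),(590,58),(750,180),(568,252))]
print("side head c",np.mean(sc,0).round(1))
for i in range(4):
    d=sc[(i+1)%4]-sc[i];print(np.linalg.norm(d).round(1),np.degrees(np.arctan2(d[1],d[0])).round(1)%90)
c,sn=np.cos(np.radians(w)),np.sin(np.radians(w));print("predicted head",(p[:2]+150*np.array([c,sn])).round(1),w)
for q in((210,160),):
    u,v=304+(q[0]+.5)/13-.5,195+(q[1]+.5)/13-.5
    for zz in(89,100,110):print(zz,onz('top',u,v,zz).round(1))
print("now stud",onz('top',*T(155,232),100).round(1))
```

```text
top hole c [587.8 -34.5]
27.9 37.3
29.8 36.80000000000001
31.0 31.799999999999997
27.1 30.7
side head c [587.3 -38.6]
42.2 40.1
48.7 37.7
42.3 27.900000000000006
39.7 38.400000000000006
predicted head [588.1 -32. ] -57.29503684954426
89 [591.8 -36.6  89. ]
100 [589.8 -35.3 100. ]
110 [587.9 -34.1 110. ]
now stud [588.4 -34.7 100. ]
```

Both views put the socket within about 2 mm of the nut axis, and the angles agree to within about 2°. I'll descend to just above the nut and check for drift.

```bash
python3 -m inch '-1 0 6 0 0 0 1;0 0 6 0 0 0 1;0 0 4 0 0 0 1;0 0 0 0 0 0 1;0 0 -1 0 0 0 1'
python3 -c "
from h import *
plan([507.4,93.7,90],-57.3)"
```

```text
time_s: 7.88
position: [508.0, 94.4, 98.2]
orientation: [-1.502, -2.757, -0.004]
contact_force: [0.3, 0.3, -4.5]
gripper_width: 0.213
pos [508.   94.4  98.2] w -57.17 tilt z [-0.001  0.003 -1.   ] F [ 0.3  0.3 -4.5] M [0.09 0.1  0.01] grip 0.213 t 7.88
turn 0.13 shift after turn [-0.3 -0.9  8.2] shift now [-0.3 -0.9  8.2]
tilt fix deg [ 0.06 -0.15  0.  ]
```

```bash
python3 -m inch '0 -0.5 3 0 0 0 1;0 -0.4 3 0 0 0 1;0 0 3 0 0 0 1;0 0 1 0 0 0 1;0 0 0 0 0 0 1'
python3 -c "
from h import *
plan([507.4,93.7,66],-57.3)"
```

```text
time_s: 8.3
position: [507.4, 93.9, 87.7]
orientation: [-1.503, -2.758, -0.004]
contact_force: [0.1, -0.7, -4.2]
gripper_width: 0.211
pos [507.4  93.9  87.7] w -57.17 tilt z [ 0.     0.003 -1.   ] F [ 0.1 -0.7 -4.2] M [0.07 0.11 0.02] grip 0.211 t 8.3
turn 0.13 shift after turn [-0.2 -0.2 21.7] shift now [-0.2 -0.2 21.7]
tilt fix deg [ 0.1  -0.13  0.  ]
```

```bash
python3 -m inch '0 0 3 0 0 0 1;0 0 2 0 0 0 1;0 0 1 0 0 0 1;0 0 1 0 0 0 1;0 0 0 0 0 0 1'
python3 -c "
from h import *
plan([507.4,93.7,66],-57.3)"
```

```text
time_s: 8.72
position: [508.1, 93.5, 80.4]
orientation: [1.503, 2.758, 0.004]
contact_force: [1.1, -0.5, -4.3]
gripper_width: 0.213
pos [508.1  93.5  80.4] w -57.18 tilt z [ 0.001  0.002 -1.   ] F [ 1.1 -0.5 -4.3] M [-0.01  0.05  0.07] grip 0.213 t 8.72
turn 0.12 shift after turn [ 0.5 -0.5 14.4] shift now [ 0.5 -0.5 14.4]
tilt fix deg [ 0.14 -0.07  0.  ]
```

```bash
python3 -m inch '0.5 0 4 0 0 0 1;0 0 3 0 0 0 1;0 0 2 0 0 0 1;0 0 1 0 0 0 1;0 0 1 0 0 0 1'
python3 -c "
from h import *
plan([507.4,93.7,66],-57.3)"
```

```text
time_s: 9.13
position: [508.5, 93.9, 68.9]
orientation: [1.503, 2.757, 0.005]
contact_force: [1.1, -1.0, -3.8]
gripper_width: 0.213
pos [508.5  93.9  68.9] w -57.18 tilt z [ 0.003  0.002 -1.   ] F [ 1.1 -1.  -3.8] M [-0.13 -0.05 -0.  ] grip 0.213 t 9.13
turn 0.12 shift after turn [ 0.5 -1.1  2.9] shift now [ 0.5 -1.1  2.9]
tilt fix deg [ 0.21 -0.01  0.  ]
```

```bash
python3 -m inch '0 0 1.5 0 0 0 1;0 0 1.5 0 0 0 1;0 0 1 0 0 0 1;0 0 0 0 0 0 1'
python3 -c "
from h import *
plan([507.4,93.7,66],-57.3)"
```

```text
time_s: 9.47
position: [508.7, 94.1, 64.7]
orientation: [1.502, 2.757, 0.006]
contact_force: [-1.1, -0.3, -1.3]
gripper_width: 0.212
pos [508.7  94.1  64.7] w -57.17 tilt z [ 0.003  0.002 -1.   ] F [-1.1 -0.3 -1.3] M [-0.27  0.05 -0.06] grip 0.212 t 9.47
turn 0.13 shift after turn [ 0.4 -1.3 -1.3] shift now [ 0.4 -1.3 -1.3]
tilt fix deg [ 0.23 -0.    0.  ]
```

Fz rose by about 2.7 N at the expected height, so the socket is seated. I'll hold briefly, then begin turning clockwise.

```bash
cat >> h.py <<'E'
def nut():
    s,Rt,p,w,z=st();a=np.radians(w);h=p[:2]+150*np.array([np.cos(a),np.sin(a)])
    f=np.array(s["contact_force"]);l=np.array([-np.sin(a),np.cos(a)])
    print("t",round(s["time_s"],2),"w",round(w,2),"z",round(p[2],1),"head if straight",h.round(1),"F",f.round(1),"Fleft",round(f[:2]@l,1),"M",np.round(s["moment"],2),"tilt",np.degrees(np.cross([0,0,1],Rt.inv().apply([0,0,-1]))).round(2),"grip",round(s["gripper_width"],3))
E
python3 -m inch '0 0 1 0 0 0 1;0 0 0.5 0 0 0 1;0 0 0 0 0 0 1'; python3 -c "
from h import *
nut()"
python3 -m inch '0 4 0 0 0 1.5 1;-0.2 7.8 0 0 0 3 1;-0.2 7.8 0 0 0 3 1;0 0 0 0 0 0 1'; python3 -c "
from h import *
nut()"
```

```text
time_s: 9.72
position: [509.0, 94.3, 63.8]
orientation: [1.502, 2.757, 0.006]
contact_force: [-0.6, -0.1, -0.6]
gripper_width: 0.213
t 9.72 w -57.17 z 63.8 head if straight [590.4 -31.7] F [-0.6 -0.1 -0.6] Fleft -0.5 M [-0.33  0.08 -0.14] tilt [ 0.27  0.01 -0.  ] grip 0.213
time_s: 10.05
position: [527.4, 103.0, 64.6]
orientation: [1.685, 2.646, 0.006]
contact_force: [-0.1, -0.1, -2.9]
gripper_width: 0.214
t 10.05 w -64.99 z 64.6 head if straight [590.8 -32.9] F [-0.1 -0.1 -2.9] Fleft -0.1 M [-0.13  0.12 -0.11] tilt [ 0.33  0.1  -0.  ] grip 0.214
```

```bash
python3 -m inch '-0.2 7.8 0.6 0 0 3 1;-0.2 7.8 0.4 0 0 3 1;-0.2 7.8 0.4 0 0 3 1;0 0 0.3 0 0 0 1'; python3 -c "
from h import *
nut()"
```

```text
time_s: 10.38
position: [549.0, 110.9, 63.1]
orientation: [1.887, 2.507, 0.004]
contact_force: [-0.4, -0.1, -0.7]
gripper_width: 0.211
t 10.38 w -73.95 z 63.1 head if straight [590.5 -33.2] F [-0.4 -0.1 -0.7] Fleft -0.4 M [-0.33  0.05 -0.09] tilt [ 0.26  0.08 -0.  ] grip 0.211
```

```bash
python3 -m inch '-0.2 7.8 0.3 0 0 3 1;-0.2 7.8 0.3 0 0 3 1;0 0 0.3 0 0 0 1'; python3 -c "
from h import *
nut()"
python3 -m inch '-0.1 5.2 0.3 0 0 2 1;0 0 0.3 0 0 0 1'; python3 -c "
from h import *
nut()"
python3 -m inch '-0.1 5.2 0.3 0 0 2 1;0 0 0.3 0 0 0 1'; python3 -c "
from h import *
nut()"
```

```text
time_s: 10.63
position: [563.2, 114.3, 62.2]
orientation: [2.01, 2.411, 0.003]
contact_force: [0.2, 0.8, -0.2]
gripper_width: 0.211
t 10.63 w -79.63 z 62.2 head if straight [590.2 -33.3] F [ 0.2  0.8 -0.2] Fleft 0.4 M [-0.23  0.01 -0.06] tilt [ 0.18  0.05 -0.  ] grip 0.211
time_s: 10.8
position: [567.4, 115.0, 61.7]
orientation: [2.044, 2.383, 0.002]
contact_force: [0.7, 1.0, -0.3]
gripper_width: 0.214
t 10.8 w -81.25 z 61.7 head if straight [590.2 -33.2] F [ 0.7  1.  -0.3] Fleft 0.8 M [-0.23  0.01 -0.1 ] tilt [ 0.12  0.03 -0.  ] grip 0.214
time_s: 10.97
position: [571.3, 115.5, 61.0]
orientation: [2.078, 2.355, 0.001]
contact_force: [-0.5, 0.3, 0.9]
gripper_width: 0.208
t 10.97 w -82.84 z 61.0 head if straight [590.  -33.3] F [-0.5  0.3  0.9] Fleft -0.4 M [-0.24 -0.11  0.02] tilt [ 0.06  0.02 -0.  ] grip 0.208
```

```bash
python3 -m inch '-0.1 5.2 -1.5 0 0 2 1;0 0 -1 0 0 0 1'; python3 -c "
from h import *
nut()"
python3 -m inch '-0.1 5.2 -1 0 0 2 1;0 0 -0.5 0 0 0 1'; python3 -c "
from h import *
nut()"
```

```text
time_s: 11.13
position: [574.7, 115.7, 62.7]
orientation: [-2.111, -2.326, 0.001]
contact_force: [1.3, -0.8, -4.5]
gripper_width: 0.214
t 11.13 w -84.45 z 62.7 head if straight [589.3 -33.6] F [ 1.3 -0.8 -4.5] Fleft 1.2 M [-0.05 -0.13  0.14] tilt [-0.04  0.02  0.  ] grip 0.214
time_s: 11.3
position: [578.2, 116.1, 63.3]
orientation: [-2.143, -2.295, 0.003]
contact_force: [1.2, 0.2, -4.8]
gripper_width: 0.214
t 11.3 w -86.06 z 63.3 head if straight [588.6 -33.6] F [ 1.2  0.2 -4.8] Fleft 1.2 M [ 0.08 -0.28  0.32] tilt [-0.15  0.01  0.  ] grip 0.214
```

```bash
cat >> h.py <<'E'
    print("   torque on nut",round(s["moment"][2]-.15*(f[:2]@l),2), "about pivot", round(s["moment"][2]-.12*(f[:2]@l),2))
E
python3 -m inch '-0.1 6.5 -0.5 0 0 1.5 1;0 0 -0.5 0 0 0 1'; python3 -c "
from h import *
nut()"
python3 -m inch '-0.1 6 -0.5 0 0 2 1;0 0 -0.5 0 0 0 1'; python3 -c "
from h import *
nut()"
```

```text
time_s: 11.47
position: [583.0, 116.4, 63.3]
orientation: [-2.167, -2.269, 0.006]
contact_force: [0.1, -0.3, -4.3]
gripper_width: 0.214
t 11.47 w -87.36 z 63.3 head if straight [589.9 -33.5] F [ 0.1 -0.3 -4.3] Fleft 0.1 M [0.11 0.04 0.04] tilt [-0.32 -0.    0.  ] grip 0.214
   torque on nut 0.03 about pivot 0.03
time_s: 11.63
position: [587.6, 116.5, 63.2]
orientation: [-2.203, -2.232, 0.01]
contact_force: [1.0, 0.8, -4.2]
gripper_width: 0.211
t 11.63 w -89.25 z 63.2 head if straight [589.6 -33.5] F [ 1.   0.8 -4.2] Fleft 1.0 M [ 0.16 -0.1   0.08] tilt [-0.49  0.    0.  ] grip 0.211
   torque on nut -0.07 about pivot -0.04
```

```bash
python3 -m inch '-0.1 6 0.3 -0.3 0 2 1;0 0 0.2 0 0 0 1'; python3 -c "
from h import *
nut()"
python3 -m inch '-0.1 6 0.2 -0.2 0 2 1;0 0 0.2 0 0 0 1'; python3 -c "
from h import *
nut()"
```

```text
time_s: 11.8
position: [592.7, 116.5, 62.2]
orientation: [-2.24, -2.198, 0.006]
contact_force: [0.6, 0.7, -2.6]
gripper_width: 0.214
t 11.8 w -91.09 z 62.2 head if straight [589.9 -33.4] F [ 0.6  0.7 -2.6] Fleft 0.6 M [-0.03  0.05  0.09] tilt [-0.29  0.02  0.  ] grip 0.214
   torque on nut -0.01 about pivot 0.01
time_s: 11.97
position: [597.7, 116.4, 61.7]
orientation: [-2.275, -2.164, 0.004]
contact_force: [-0.1, -0.0, -2.4]
gripper_width: 0.215
t 11.97 w -92.86 z 61.7 head if straight [590.3 -33.4] F [-0.1 -0.  -2.4] Fleft -0.1 M [-0.08  0.11 -0.01] tilt [-0.17  0.03  0.  ] grip 0.215
   torque on nut 0.0 about pivot 0.0
```

```bash
python3 -m inch '-0.1 5.5 0 -0.1 0 2.1 1;0 0 0 0 0 0 1'; python3 -c "
from h import *
nut()"
python3 -m inch '-0.1 5.5 0 -0.1 0 2.1 1;0 0 0 0 0 0 1'; python3 -c "
from h import *
nut()"
python3 -m inch '-0.1 5.5 0 -0.1 0 2.1 1;0 0 0 0 0 0 1'; python3 -c "
from h import *
nut()"
```

```text
time_s: 12.13
position: [602.3, 116.0, 61.7]
orientation: [-2.31, -2.128, 0.003]
contact_force: [1.2, 0.2, -2.0]
gripper_width: 0.212
t 12.13 w -94.69 z 61.7 head if straight [590.  -33.5] F [ 1.2  0.2 -2. ] Fleft 1.2 M [-0.13  0.05 -0.04] tilt [-0.13  0.05  0.  ] grip 0.212
   torque on nut -0.21 about pivot -0.18
time_s: 12.3
position: [607.0, 115.6, 61.9]
orientation: [-2.343, -2.092, 0.003]
contact_force: [0.2, 1.1, -3.4]
gripper_width: 0.214
t 12.3 w -96.49 z 61.9 head if straight [590.  -33.4] F [ 0.2  1.1 -3.4] Fleft 0.1 M [-0.13  0.07  0.07] tilt [-0.08  0.06  0.  ] grip 0.214
   torque on nut 0.05 about pivot 0.05
time_s: 12.47
position: [611.4, 115.0, 61.9]
orientation: [2.375, 2.055, -0.002]
contact_force: [1.0, 0.1, -3.0]
gripper_width: 0.207
t 12.47 w -98.26 z 61.9 head if straight [589.9 -33.4] F [ 1.   0.1 -3. ] Fleft 1.0 M [-0.05  0.03  0.07] tilt [-0.03  0.08  0.  ] grip 0.207
   torque on nut -0.08 about pivot -0.05
```

```bash
python3 -m inch '-0.1 5.5 0 -0.1 0 2.1 1;0 0 0 0 0 0 1'; python3 -c "
from h import *
nut()"
python3 -m inch '-0.1 5 0 -0.1 0 1.8 1;0 0 0 0 0 0 1'; python3 -c "
from h import *
nut()"
python3 -m inch '-0.1 5 0 -0.1 0 1.8 1;0 0 0 0 0 0 1'; python3 -c "
from h import *
nut()"
```

```text
time_s: 12.63
position: [615.8, 114.3, 61.9]
orientation: [2.406, 2.019, -0.002]
contact_force: [0.9, 0.8, -2.7]
gripper_width: 0.22
t 12.63 w -100.01 z 61.9 head if straight [589.8 -33.4] F [ 0.9  0.8 -2.7] Fleft 0.8 M [-0.03  0.04  0.08] tilt [ 0.01  0.08 -0.  ] grip 0.22
   torque on nut -0.03 about pivot -0.01
time_s: 12.8
position: [619.1, 113.7, 61.6]
orientation: [2.431, 1.988, -0.002]
contact_force: [-0.5, 0.6, -2.1]
gripper_width: 0.213
t 12.8 w -101.44 z 61.6 head if straight [589.4 -33.3] F [-0.5  0.6 -2.1] Fleft -0.6 M [-0.02  0.27  0.26] tilt [-0.02  0.1   0.  ] grip 0.213
   torque on nut 0.35 about pivot 0.34
time_s: 12.97
position: [621.8, 113.2, 61.0]
orientation: [-2.456, -1.959, 0.005]
contact_force: [-1.7, 1.5, -1.0]
gripper_width: 0.209
t 12.97 w -102.84 z 61.0 head if straight [588.4 -33.1] F [-1.7  1.5 -1. ] Fleft -2.0 M [-0.05  0.28  0.41] tilt [-0.11  0.13  0.  ] grip 0.209
   torque on nut 0.71 about pivot 0.65
```

Resistance is building from about w = -101.5°, so the nut is tight. From here I'll take small single steps.

```bash
python3 -m inch '0 4 -0.5 -0.1 0 1.2 1'; python3 -c "
from h import *
nut()"
python3 -m inch '0 4 -0.5 -0.1 0 1.2 1'; python3 -c "
from h import *
nut()"
```

```text
time_s: 13.05
position: [624.1, 112.6, 61.0]
orientation: [-2.472, -1.938, 0.006]
contact_force: [-3.9, 3.1, -2.2]
gripper_width: 0.213
t 13.05 w -103.83 z 61.0 head if straight [588.2 -33. ] F [-3.9  3.1 -2.2] Fleft -4.5 M [0.06 0.96 0.4 ] tilt [-0.16  0.17  0.  ] grip 0.213
   torque on nut 1.08 about pivot 0.94
time_s: 13.13
position: [626.9, 112.0, 61.1]
orientation: [-2.492, -1.913, 0.007]
contact_force: [-5.4, 1.9, -1.0]
gripper_width: 0.21
t 13.13 w -104.99 z 61.1 head if straight [588.1 -32.9] F [-5.4  1.9 -1. ] Fleft -5.7 M [0.12 0.96 0.32] tilt [-0.17  0.2   0.  ] grip 0.21
   torque on nut 1.17 about pivot 1.0
```

```bash
python3 -m inch '0 4 -0.5 -0.1 0 1.5 1'; python3 -c "
from h import *
nut()"
python3 -m inch '0 3.5 -0.5 -0.1 0 1.5 1'; python3 -c "
from h import *
nut()"
```

```text
time_s: 13.22
position: [629.8, 111.1, 61.1]
orientation: [-2.517, -1.88, 0.008]
contact_force: [-4.3, 1.8, -1.9]
gripper_width: 0.211
t 13.22 w -106.48 z 61.1 head if straight [587.2 -32.7] F [-4.3  1.8 -1.9] Fleft -4.7 M [0.14 0.87 0.33] tilt [-0.18  0.24  0.  ] grip 0.211
   torque on nut 1.03 about pivot 0.89
time_s: 13.3
position: [632.5, 110.3, 61.2]
orientation: [2.541, 1.846, -0.008]
contact_force: [-3.5, 1.6, -2.3]
gripper_width: 0.209
t 13.3 w -108.01 z 61.2 head if straight [586.1 -32.3] F [-3.5  1.6 -2.3] Fleft -3.9 M [0.14 0.68 0.4 ] tilt [-0.16  0.26  0.  ] grip 0.209
   torque on nut 0.98 about pivot 0.86
```

Torque peaked at 1.0 N m and is now dropping, which is the click. My estimate of the hinge angle is about 0.11 rad, so I'll go slightly past the threshold and then hold.

```bash
python3 -m inch '0 3.5 -0.5 -0.1 0 1.5 1'; python3 -c "
from h import *
nut()"
python3 -m inch '0 2.5 -0.5 0 0 1.2 1'; python3 -c "
from h import *
nut()"
```

```text
time_s: 13.38
position: [635.6, 109.3, 61.4]
orientation: [2.566, 1.811, -0.008]
contact_force: [-2.9, 1.8, -4.0]
gripper_width: 0.214
t 13.38 w -109.57 z 61.4 head if straight [585.3 -32. ] F [-2.9  1.8 -4. ] Fleft -3.3 M [0.18 0.58 0.39] tilt [-0.1   0.28  0.  ] grip 0.214
   torque on nut 0.89 about pivot 0.79
time_s: 13.47
position: [637.9, 108.5, 61.7]
orientation: [2.586, 1.782, -0.008]
contact_force: [-3.1, 0.8, -3.3]
gripper_width: 0.212
t 13.47 w -110.85 z 61.7 head if straight [584.5 -31.7] F [-3.1  0.8 -3.3] Fleft -3.2 M [0.14 0.49 0.45] tilt [-0.12  0.29  0.  ] grip 0.212
   torque on nut 0.93 about pivot 0.83
```

```bash
python3 -m inch '0 2 -0.5 0 0 0.8 1;0 1.5 -0.3 0 0 0.6 1'; python3 -c "
from h import *
nut()
im=robot.capture('side');t=robot.capture('top')
cv2.imwrite('pics/t4.png',t[...,::-1]);cv2.imwrite('pics/s4.png',im[...,::-1])
a=crop('side',im,245,160,90,90,4.3,0);b=crop('top',t,270,150,90,90,4.3,0)
cv2.imwrite('pics/p4.png',np.hstack([a,b]))"
```

```text
time_s: 13.63
position: [641.4, 107.1, 62.1]
orientation: [2.61, 1.747, -0.009]
contact_force: [-2.4, 1.7, -3.5]
gripper_width: 0.212
t 13.63 w -112.39 z 62.1 head if straight [584.2 -31.6] F [-2.4  1.7 -3.5] Fleft -2.9 M [0.32 0.5  0.36] tilt [-0.14  0.3   0.  ] grip 0.212
   torque on nut 0.79 about pivot 0.7
```

View pics/p4.png

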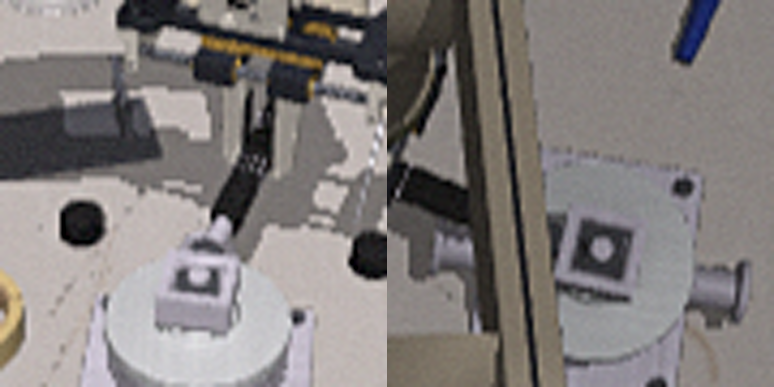

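The images show the head still flat on the nut and the handle visibly bent at the pivot, so it has tripped. The torque gives a hinge angle of about 0.18 rad. I'll stop and back off now.

```bash
python3 -m inch '0 -4 -0.5 0 0 -1.8 1;0 -5 -0.5 0 0 -2 1;0 -5 -0.3 0 0 -2 1;0 -4 -0.3 0 0 -1.8 1;0 0 0 0 0 0 1'; python3 -c "
from h import *
nut()"
```

```text
time_s: 14.15
position: [623.0, 112.8, 62.4]
orientation: [-2.48, -1.928, 0.012]
contact_force: [-1.4, 1.6, -5.2]
gripper_width: 0.215
t 14.15 w -104.29 z 62.4 head if straight [586.  -32.6] F [-1.4  1.6 -5.2] Fleft -1.7 M [0.28 0.28 0.68] tilt [-0.28  0.33  0.  ] grip 0.215
   torque on nut 0.94 about pivot 0.89
```

```bash
python3 -m inch '0 -3 0 -0.1 0.2 -2.2 1;0 -3 0 -0.1 0.1 -2.2 1;0 -3 0 0 0 -2 1;0 0 0 0 0 0 1'; python3 -c "
from h import *
nut()"
```

```text
time_s: 14.48
position: [614.1, 114.7, 62.3]
orientation: [-2.369, -2.061, 0.0]
contact_force: [-3.1, 1.1, -2.8]
gripper_width: 0.209
t 14.48 w -97.95 z 62.3 head if straight [593.4 -33.9] F [-3.1  1.1 -2.8] Fleft -3.2 M [ 0.28  0.64 -0.57] tilt [-0.08 -0.05  0.  ] grip 0.209
   torque on nut -0.09 about pivot -0.19
```

```bash
python3 -m inch '0 -3.5 0 0 0 0 1;0 -1 0 0 0 0 1;0 -0.5 0 0 0 0 1'; python3 -c "
from h import *
nut()"
```

```text
time_s: 14.73
position: [610.7, 114.9, 63.2]
orientation: [2.373, 2.057, 0.004]
contact_force: [0.7, 0.6, -5.8]
gripper_width: 0.214
t 14.73 w -98.16 z 63.2 head if straight [589.4 -33.6] F [ 0.7  0.6 -5.8] Fleft 0.6 M [ 0.15 -0.02  0.08] tilt [ 0.13 -0.08  0.  ] grip 0.214
   torque on nut -0.0 about pivot 0.02
```

```bash
python3 -m inch '0 -3 -0.5 0 0 -1.2 1;0 -3 -0.5 0 0 -1.2 1;0 0 -3 0 0 0 1;0 0 -3 0 0 0 1;0 0 -2 0 0 0 1'; python3 -c "
from h import *
nut()"
```

```text
time_s: 15.15
position: [604.5, 115.1, 72.6]
orientation: [2.326, 2.11, 0.004]
contact_force: [0.1, -0.7, -4.1]
gripper_width: 0.215
t 15.15 w -95.58 z 72.6 head if straight [589.9 -34.2] F [ 0.1 -0.7 -4.1] Fleft 0.2 M [ 0.17  0.12 -0.  ] tilt [ 0.18 -0.04  0.  ] grip 0.215
   torque on nut -0.03 about pivot -0.02
```

Free lift with no binding. I'll continue upward.

```bash
python3 -m inch '0 0 -6 0 0 0 1;0 0 -6 0 0 0 1;0 0 -8 0 0 0 1;0 0 -10 0 0 0 1;0 0 -12 0 0 0 1;0 0 -12 0 0 0 1;0 0 -5 0 0 0 1;0 0 0 0 0 0 1'; python3 -c "
from h import *
nut();plan([489.8,212.6,110],10.45)"
```

```text
time_s: 15.82
position: [605.9, 114.8, 141.2]
orientation: [2.324, 2.107, 0.009]
contact_force: [0.5, 0.1, -4.8]
gripper_width: 0.212
t 15.82 w -95.62 z 141.2 head if straight [591.2 -34.4] F [ 0.5  0.1 -4.8] Fleft 0.5 M [ 0.07  0.06 -0.03] tilt [ 0.42 -0.06  0.  ] grip 0.212
   torque on nut -0.11 about pivot -0.1
pos [605.9 114.8 141.2] w -95.62 tilt z [ 0.007  0.    -1.   ] F [ 0.5  0.1 -4.8] M [ 0.07  0.06 -0.03] grip 0.212 t 15.82
turn -106.07 shift after turn [ 96.7 117.2  30.4] shift now [  85.9 -125.3   30.4]
tilt fix deg [ 0.42 -0.06  0.  ]
```

```bash
python3 -m inch '0 0 -1 0 0 -5 1;0 0 -1 0 0 -7 1;0 0 -1 0 0 -7 1;0 0 -1 0 0 -7 1;0 0 -1 0 0 -7 1;0 0 -1 0 0 -7 1;0 0 -1 0 0 -7 1;0 0 -1 0 0 -7 1;0 0 -1 0 0 -7 1;0 0 -1 0 0 -7 1;0 0 -1 0 0 -7 1;0 0 -1 0 0 -7 1;0 0 -1 0 0 -7 1;0 0 -1 0 0 -7 1;0 0 -1 0 0 -5 1;0 0 -1 0 0 0 1;0 0 -1 0 0 0 1'; python3 -c "
from h import *
plan([489.8,212.6,110],10.45)"
```

```text
time_s: 17.23
position: [603.4, 114.1, 157.0]
orientation: [-0.222, 3.131, -0.002]
contact_force: [0.5, 0.2, -4.4]
gripper_width: 0.212
pos [603.4 114.1 157. ] w 8.09 tilt z [ 0.002 -0.001 -1.   ] F [ 0.5  0.2 -4.4] M [0.06 0.09 0.09] grip 0.212 t 17.23
turn -2.36 shift after turn [ 94.  117.6  46.6] shift now [ 98.7 113.6  46.6]
tilt fix deg [-0.08  0.13  0.  ]
```

```bash
python3 -m inch '0 0 0 0 0 -2.3 1;10 12 2 0 0 0 1;16 20 4 0 0 0 1;18 22 4 0 0 0 1;18 22 4 0 0 0 1;14 18 4 0 0 0 1;8 10 4 0 0 0 1;0 0 0 0 0 0 1;0 0 0 0 0 0 1'; python3 -c "
from h import *
plan([489.8,212.6,90],10.45)"
```

```text
time_s: 17.98
position: [499.3, 204.0, 133.6]
orientation: [-0.235, 3.13, -0.004]
contact_force: [0.7, -0.2, -4.4]
gripper_width: 0.218
pos [499.3 204.  133.6] w 8.57 tilt z [ 0.003 -0.002 -1.   ] F [ 0.7 -0.2 -4.4] M [0.01 0.11 0.02] grip 0.218 t 17.98
turn -1.88 shift after turn [ 7.9 10.4 43.6] shift now [ 8.3 10.1 43.6]
tilt fix deg [-0.15  0.18  0.  ]
```

```bash
python3 -m inch '4 5 10 0 0 -1.8 1;4 5 12 0 0 0 1;0 0 8 0 0 0 1;0 0 2 0 0 0 1;0 0 -1 0 0 0 1'; python3 -c "
from h import *
plan([489.8,212.6,31.2],10.45)
im=robot.capture('side')
cv2.imwrite('pics/p5.png',crop('side',im,200,150,130,70,5,0))"
```

```text
time_s: 18.4
position: [491.0, 211.4, 99.4]
orientation: [-0.279, 3.125, -0.005]
contact_force: [-0.9, -0.4, -4.8]
gripper_width: 0.213
pos [491.  211.4  99.4] w 10.22 tilt z [ 0.004 -0.003 -1.   ] F [-0.9 -0.4 -4.8] M [ 0.06  0.1  -0.01] grip 0.213 t 18.4
turn -0.23 shift after turn [ 1.2  1.7 68.2] shift now [ 1.2  1.7 68.2]
tilt fix deg [-0.2   0.22  0.  ]
```

View pics/p5.png

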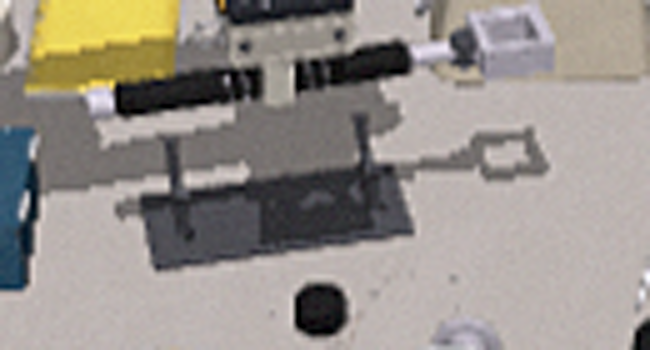

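The wrench hangs straight with the jaws between the ring pairs at about (280,78), parallel to the rest. The saddles are at (178,190) and (365,160). I'll lower it.

```bash
python3 -m inch '1 1 12 0 0.2 -0.2 1;0 0.5 12 0 0 0 1;0 0 10 0 0 0 1;0 0 5 0 0 0 1;0 0 0 0 0 0 1'; python3 -c "
from h import *
plan([489.8,212.6,31.2],10.45)"
```

```text
time_s: 18.87
position: [491.2, 211.9, 57.2]
orientation: [-0.283, 3.127, -0.005]
contact_force: [-0.7, -1.7, -4.4]
gripper_width: 0.215
pos [491.2 211.9  57.2] w 10.33 tilt z [ 0.002 -0.003 -1.   ] F [-0.7 -1.7 -4.4] M [-0.    0.15 -0.01] grip 0.215 t 18.87
turn -0.12 shift after turn [ 1.3  1.  26. ] shift now [ 1.3  1.  26. ]
tilt fix deg [-0.21  0.1   0.  ]
```

```bash
python3 -m inch '1 0.8 8 0 0 0 1;0 0 6 0 0 0 1;0 0 4 0 0 0 1;0 0 1 0 0 0 1;0 0 0 0 0 0 1'; python3 -c "
from h import *
plan([489.8,212.6,31.2],10.45)"
```

```text
time_s: 19.28
position: [489.7, 212.4, 35.6]
orientation: [-0.283, 3.128, -0.006]
contact_force: [0.4, 0.4, -3.8]
gripper_width: 0.209
pos [489.7 212.4  35.6] w 10.33 tilt z [ 0.001 -0.004 -1.   ] F [ 0.4  0.4 -3.8] M [0.04 0.15 0.02] grip 0.209 t 19.28
turn -0.12 shift after turn [-0.2  0.2  4.4] shift now [-0.2  0.2  4.4]
tilt fix deg [-0.21  0.03  0.  ]
```

```bash
python3 -m inch '0 0 1.5 0 0 0 1;0 0 1 0 0 0 1;0 0 0.5 0 0 0 1;0 0 0 0 0 0 1'; python3 -c "
from h import *
plan([489.8,212.6,31.2],10.45)"
python3 -m inch '0 0 1 0 0 0 1;0 0 0.5 0 0 0 1;0 0 0 0 0 0 1'; python3 -c "
from h import *
plan([489.8,212.6,31.2],10.45)"
```

```text
time_s: 19.62
position: [490.5, 212.7, 33.4]
orientation: [-0.283, 3.126, -0.005]
contact_force: [-1.2, -0.1, -4.6]
gripper_width: 0.216
pos [490.5 212.7  33.4] w 10.33 tilt z [ 0.003 -0.003 -1.   ] F [-1.2 -0.1 -4.6] M [ 0.07  0.15 -0.02] grip 0.216 t 19.62
turn -0.12 shift after turn [0.8 0.  2.2] shift now [0.8 0.  2.2]
tilt fix deg [-0.2   0.14  0.  ]
time_s: 19.87
position: [491.0, 212.9, 32.7]
orientation: [-0.283, 3.125, -0.005]
contact_force: [-1.6, -0.7, -3.9]
gripper_width: 0.211
pos [491.  212.9  32.7] w 10.34 tilt z [ 0.004 -0.003 -1.   ] F [-1.6 -0.7 -3.9] M [-0.04  0.46  0.01] grip 0.211 t 19.87
turn -0.11 shift after turn [ 1.2 -0.1  1.5] shift now [ 1.2 -0.1  1.5]
tilt fix deg [-0.19  0.19  0.  ]
```

```bash
python3 -m inch '0.5 0 1.5 0 0 0 1;0 0 1.5 0 0 0 1;0 0 1 0 0 0 1;0 0 0 0 0 0 1'; python3 -c "
from h import *
plan([489.8,212.6,31.2],10.45)"
```

```text
time_s: 20.2
position: [491.3, 213.0, 31.5]
orientation: [-0.283, 3.124, -0.005]
contact_force: [1.1, 0.0, -4.7]
gripper_width: 0.214
pos [491.3 213.   31.5] w 10.34 tilt z [ 0.005 -0.003 -1.   ] F [ 1.1  0.  -4.7] M [0.01 0.2  0.05] grip 0.214 t 20.2
turn -0.11 shift after turn [ 1.6 -0.1  0.3] shift now [ 1.6 -0.1  0.3]
tilt fix deg [-0.2   0.27  0.  ]
```

```bash
python3 -m inch '1 0 2 0 0.2 0 1;0.5 0 1.5 0 0.1 0 1;0 0 1 0 0 0 1;0 0 0 0 0 0 1'; python3 -c "
from h import *
plan([489.8,212.6,31.2],10.45)"
```

```text
time_s: 20.53
position: [491.5, 213.1, 31.4]
orientation: [-0.283, 3.127, -0.005]
contact_force: [-0.3, -0.2, -4.8]
gripper_width: 0.208
pos [491.5 213.1  31.4] w 10.35 tilt z [ 0.003 -0.003 -1.   ] F [-0.3 -0.2 -4.8] M [ 0.    0.17 -0.01] grip 0.208 t 20.53
turn -0.1 shift after turn [ 1.7 -0.1  0.2] shift now [ 1.7 -0.1  0.2]
tilt fix deg [-0.2   0.11  0.  ]
```

```bash
python3 -m inch '1 0 3 0 0 0 1;0 0 3 0 0 0 1;0 0 1 0 0 0 1'; python3 -c "
from h import *
plan([489.8,212.6,31.2],10.45)"
```

```text
time_s: 20.78
position: [492.3, 213.3, 31.2]
orientation: [-0.284, 3.124, -0.005]
contact_force: [-0.2, 0.2, -5.3]
gripper_width: 0.212
pos [492.3 213.3  31.2] w 10.38 tilt z [ 0.005 -0.003 -1.   ] F [-0.2  0.2 -5.3] M [0.06 0.11 0.06] grip 0.212 t 20.78
turn -0.07 shift after turn [ 2.6 -0.3 -0. ] shift now [ 2.6 -0.3 -0. ]
tilt fix deg [-0.22  0.24  0.  ]
```

The arm isn't lowering any further, so I'll compare the wrench head's position with its position in the first pictures.

Run:
```python
from h import *
for n,(x,y,w,h) in(("side",(288,165,28,28)),("top",(197,178,26,28))):
    a=cv2.imread(f"pics/{n}0.png");im=robot.capture(n)[...,::-1].copy();cv2.imwrite(f"pics/{n}6.png",im)
    r=cv2.matchTemplate(cv2.resize(im[y-15:y+h+15,x-15:x+w+15],None,fx=5,fy=5,interpolation=2),cv2.resize(a[y:y+h,x:x+w],None,fx=5,fy=5,interpolation=2),cv2.TM_CCOEFF_NORMED)
    _,m,_,l=cv2.minMaxLoc(r);print(n,round(m,3),"shift px",l[0]/5-15,l[1]/5-15)
for z in(45,48,51):print(z,proj("side",[637,239,z]).round(1))
print(robot.sense()["joint_efforts"])
```

```text
side 0.957 shift px 0.8000000000000007 -0.1999999999999993
top 0.52 shift px -0.40000000000000036 -1.4000000000000004
45 [299.7 176.3]
48 [299.7 175.5]
51 [299.8 174.8]
[-2.11791764e-01 -4.61889517e+01 -4.19020951e+01 -1.66116451e-02
 -2.32051402e+00 -1.23512896e-02]
```

The head is within about 1 mm of its original height and 2 mm along, so the wrench is in the saddles. I'll release and rise.

```bash
python3 -m inch '0 0 0 0 0 0 0.75;0 0 0 0 0 0 0.7;0 0 0 0 0 0 0.6;0 0 -0.5 0 0 0 0.4;0 0 -0.5 0 0 0 0.2;0 0 -0.5 0 0 0 0;0 0 -0.5 0 0 0 0;0 0 -0.5 0 0 0 0;0 0 -0.5 0 0 0 0;0 0 0 0 0 0 0;0 0 0 0 0 0 0;0 0 0 0 0 0 0'; python3 -c "
from h import *
plan([489.8,212.6,150],10.45)"
```

```text
time_s: 21.88
position: [494.8, 214.2, 34.5]
orientation: [-0.283, 3.119, -0.003]
contact_force: [0.6, 0.1, -0.7]
gripper_width: 0.96
pos [494.8 214.2  34.5] w 10.36 tilt z [ 0.01  -0.001 -1.   ] F [ 0.6  0.1 -0.7] M [ 0.02  0.03 -0.01] grip 0.96 t 21.88
turn -0.09 shift after turn [   4.1   -1.  -115.6] shift now [   4.1   -1.  -115.6]
tilt fix deg [-0.16  0.56  0.  ]
```

```bash
python3 -m inch '1 0 -8 0 0 0 0;1 0 -14 0 0 0 0;0 0 -18 0 0 0 0;0 0 -20 0 0 0 0;0 0 -25 0 0 0 0;0 0 -25 0 0 0 0;0 0 -25 0 0 0 0;0 0 -20 0 0 0 0;20 -10 -5 0 0 0 0;30 -15 0 0 0 0 0;30 -15 0 0 0 0 0;30 -15 0 0 0 0 0;10 -5 0 0 0 0 0;0 0 0 0 0 0 0;0 0 0 0 0 0 0'
python3 - <<'E'
from h import *
im={}
for n,(x,y,w,h) in(("side",(288,165,28,28)),("top",(197,178,26,28))):
    a=cv2.imread(f"pics/{n}0.png");im[n]=robot.capture(n)[...,::-1].copy();i=im[n]
    r=cv2.matchTemplate(cv2.resize(i[y-15:y+h+15,x-15:x+w+15],None,fx=5,fy=5,interpolation=2),cv2.resize(a[y:y+h,x:x+w],None,fx=5,fy=5,interpolation=2),cv2.TM_CCOEFF_NORMED)
    _,m,_,l=cv2.minMaxLoc(r);print(n,round(m,3),"shift px",l[0]/5-15,l[1]/5-15)
    d=np.abs(i.astype(int)-a).max(2);print("changed px",n,(d>60).sum())
cv2.imwrite("pics/p7.png",np.hstack([crop("s",im["side"][...,::-1],150,120,200,170,2,0),crop("t",im["top"][...,::-1],170,150,190,170,2,0)]))
E
```

```text
time_s: 23.13
position: [378.7, 130.6, 209.5]
orientation: [-0.284, 3.112, -0.002]
contact_force: [-0.6, -0.0, -0.2]
gripper_width: 1.0
side 0.959 shift px 0.8000000000000007 -0.1999999999999993
changed px side 5267
top 0.949 shift px -0.1999999999999993 -0.8000000000000007
changed px top 5815
```

View pics/p7.png

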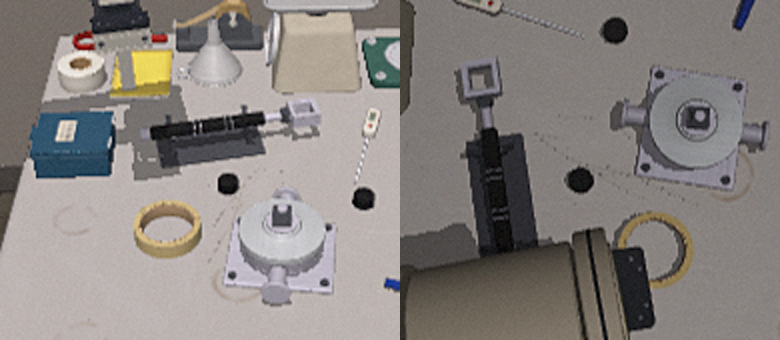

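The wrench lies in both saddles with its handle straight. It is within about 2 mm of its starting place, the nut has turned, and the caps, tape and probe are unmoved. I'm handing in.

```bash
python3 -m inch '0 0 0 0 0 0 0;0 0 0 0 0 0 0'; python3 -c "
from h import *
print(robot.close_job())"
```

```text
time_s: 23.4
position: [380.2, 131.8, 209.5]
orientation: [-0.286, 3.113, -0.002]
contact_force: [-0.3, 0.1, -0.6]
gripper_width: 0.998
the job is handed in; nothing more can be done
None
```

The nut is tightened, the wrench clicked, and it is back in both saddles of its rest. I handed the job in at about 23.4 s; no verdict was reported.

**Tightening:** I set the socket down over the nut and turned about 44° clockwise before it went tight. The torque about the pivot rose to about 1.0 N m, then fell to about 0.7 N m as the handle broke away. From the torque and the tool's path I estimate the handle reached 0.15 to 0.20 rad and stopped there, short of the 0.30 limit. I could not read the hinge angle directly.

**Last checks:**
- **Wrench position:** both cameras show it straight in the saddles. Its head is about 2 mm along from where it started and within about 1 mm of its original height.
- **Other things:** the caps, tape and thermometer look unmoved in the final pictures. The marker is only partly in view there. The snips were outside those crops and I did not check them, though the arm never worked near them.
- **Gripper:** open, clear of everything, with the contact force near zero.

**Did not agree:**
- **Tool height on the nut:** it read 2 to 5 mm lower than expected, probably from the handle shifting slightly in the jaws.
- **Laying the wrench down:** the force reading still showed the wrench's full weight after the arm stopped lowering. I released it because the camera showed it at its original height; it did not move when let go.

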